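# Draw the blower's pull-out isolator and shut its cover

## Robot

A 6-joint arm with a two-finger parallel gripper is mounted at the origin on the work surface; the furniture and walls round the work are solid. World frame = base frame: x ahead of the robot, y to its left, z up, the work surface at z = 0. Lengths are in m, angles in rad, forces in N, time in s.
With the tool pointing down it reaches from about 0.225 to 0.875 m from the base axis. Payload 3.4 kg.
Tool frame: the origin (TCP) lies on the centre line of the jaws, within the pads' length; the fingertips stand 25 mm ahead of it and the grasp point (between the pads) lies 6 mm ahead of it (r.finger_overhang is the distance from the TCP to the fingertips, in m); x points along the fingers, y is the direction in which the jaws open and shut, and the axes are right-handed (so a half turn about x gives the same grasp; the last joint's range is limited). The gripper opens to 85 mm and grips with 20 to 120 N. Pads are 22 mm wide; open, the fingers measure 114 mm over their backs; the gripper's body (76 mm by 85 mm) begins 54 mm behind the grasp point. The pads swing forward as they close: fully open they stand 13 mm farther back than shut.
Start: joints at [-1.287, 0.276, 1.505, -0, 1.361, -0.121], TCP at [0.226, -0.529, 0.256] pointing down, gripper open.
Joint ranges: [-2.89, 2.89], [-0.75, 2.08], [0.22, 2.7], [-1.18, 4.32], [0.11, 2.71], [-2.7, 2.7]. Speed limits (rad/s): [2.57, 2.57, 3.14, 3.14, 3.14, 3.14].

## Interface

Orientations are given as a unit quaternion [x, y, z, w].
In Python, from bench import r gives the robot as it stands.
- The arm moves only by the tool play_rows, never from a script. Its argument "moves" is a list of rows, each an object of numbers: "gripper": the finger opening in m, from 0 to 0.0854; "dx", "dy", "dz": the shift along the tool's x, y, z in m; "wx", "wy", "wz": the turn, a rotation vector about the tool's x, y, z in degrees. In form: [{"gripper": .., "dx": .., "dy": .., "dz": .., "wx": .., "wy": .., "wz": ..}, ...]. A call has 1 to 20 rows; each row shifts and turns the pose as measured when the row begins, along the tool's axes as they then stand; what a row does not reach is not made up. A row lasts 1/8 s, in which the tool goes at most 62.5 mm and 10.7 degrees, less where a joint would pass 70% of its speed; a pose out of reach is approached as far as the arm can. A call is refused whole if a number of a shift passes 0.0625 or a number of a turn 10.7, either way. A call with a gripper value outside its range is refused whole. The fingers move at their own pace and stop on an object; "force" is the grip in N (left out, the last holds). Time passes only in rows, so rows that do not move let the fingers close. It gives the time, the measured TCP pose, the force and the opening at its end, in the units of the state.
- r.get_obs(): the state, without advancing time (a new reading comes with each control period).
- r.camera(name): name is "scene" or "top"; returns the picture (420x560x3 uint8, red, green, blue); there is no depth.
- r.camera_info(name): a dict with "mtx" (3x3 intrinsics, pixels), "extrinsics" (4x4, takes a point from world to camera coordinates). Camera axes: x right, y up, looking along -z (the intrinsics and any distortion apply to the point x, -y, -z); pixel columns grow to the right and rows downward; lengths in m; the calibration is good to about 2 mm. A picture is of the moment at which its call begins. camera_info takes no time and is no camera call.
- r.close_job(): hands the job in, once; it reports no verdict.
The state is a dict: "time": time; "qpos": joint angles; "qd": joint speeds; "joint_torque": joint torques, N m; "ee_pos": TCP position; "ee_rot": TCP orientation; "wrist_force": force on the tool from outside, world axes, zero at the start; "ft_torque": the same for the moment, N m; "width": finger opening in m.
Only numpy, scipy, OpenCV 4.12 (cv2) and the standard library are available. Lean on these libraries where they do the work, as an engineer would, in place of code of your own. Each camera call takes 0.05 s, during which the arm holds its last target.

## Task

The burner's blower is to be serviced, so isolate it first: by its bow handle, draw the black pull-out block right out of the small grey isolator box on the bench, against its sprung detent, and leave it standing on the bench the right way up, clear of the box. Then tip the box's thrown-back metal cover over so that it hangs fully shut over the empty socket. Do not disturb the jar, the tin of caps or the cork block.

Things in the scene. Friction and masses are not known exactly. Their poses are not given: they have to be found in the camera images.
- pullout: Black pull-out block, 0.2 to 0.4 kg, plugged level into the front of the box. Plugged-in part 64 wide, 42 high, 50 mm long; origin under its middle, 4 mm above the bench (0 once it stands on the bench). x points into the box, z up; it comes out along -x. A sprung detent holds it: 10 to 18 N of straight pull frees it within some 6 mm, then it slides easily; wholly out after 50 mm.
- handle (a point): Middle of the front bar of the block's bow handle, 28 mm above the bench and 51 mm in front of the box's face while plugged in; axes as the block's. The handle is a level loop of 10 mm round bar, open above and below; between this bar and the block's flange is a hole 39 mm deep (x +5 to +44 mm from here) and 54 mm wide, its front corners slanted.
- mouth (a point): On the grey isolator box (fixed): middle of the mouth's lower edge, in the plane of the face, 4 mm above the bench. x points into the box, z up. Box 92 wide, 68 deep (x 0 to 68 mm), top 56 mm above the bench; mouth 67 wide, 44 high. Feet, plungers and a conduit elbow under 40 mm high stand out at its sides, the conduit to y = -85 mm.
- cover (a joint): Hinge of the metal cover, rad. 0 (start): thrown back, leaning 42 degrees backward from upright over the box's top by its own weight. Grows as it is tipped up and over: upright at 0.73, then it falls by itself; 3.87 hangs shut. Free hinge, 0.07 kg, hinge line along the mouth's y, 4 mm before the face, 57 mm above the bench. Leaf 86 wide, 47 mm long: it needs that space before the face to fall.
- cover_edge (a point): Middle of the cover's free edge, 47 mm from the hinge line: at the start 27 mm behind the face, 92 mm above the bench. The edge is rolled (6 mm bead).
- jar: Amber glass jar with a black lid, 58 mm across, 70 mm high, standing on the bench; origin under its middle. Bystander.
- tin: Open round tin of ornament caps, 70 mm across, 32 mm high; origin under its middle. Bystander.
- cork: Brown cork block 64 x 73 x 24 mm lying on the bench; origin under its middle. Bystander.

How it is judged:
On the way:
1. the pull-out block is wholly out of the socket (x of pullout in the frame of mouth below -0.026 m), for 0.2 s.
At the end, for the whole second after the job is handed in: The cover hangs shut (within 0.14 rad of fully shut) and still; the pull-out block is out, its origin more than 60 mm from the mouth, standing at rest on the bench the right way up (origin under 10 mm high, tilt under 0.15 rad) (value of joint cover above 3.73 rad and velocity of joint cover between -0.1 and 0.1 rad/s and horizontal distance between pullout and mouth above 0.06 m and height (world z) of pullout below 0.01 m and angle between pullout's own z axis and vertical below 0.15 rad and linear speed of pullout below 0.02 m/s); the robot touches nothing.
It fails at once if the jar, the tin or the cork block is shifted by more than 30 mm (distance of any of jar, tin, cork from where it was at the start of the episode above 0.03 m).
It fails at once if the jar is tipped by more than 0.4 rad (angle between jar's own z axis and vertical above 0.4 rad).
It also fails if it takes over 54 s, if anything falls off the work surface, if the arm or the gripper's body presses on something with over 40 N, if the wrist force passes 120 N, or if a joint passes its speed limit or range.

## Working session

There is one attempt and no reset: what is moved stays moved. The work goes in short steps, Python scripts to look and compute and a tool call to move; the robot and the scene stay as the last step left them, time stands still between calls to the robot, and variables do not carry over. Pictures are saved under pics/ and viewed, and the job is handed in when it is done.

Besides the shell and the picture viewer there is one more tool, called after "Request:" as a command line: name --argument value ..., lists and objects as JSON in quotes. play_rows: Moves the arm, as the interface text tells. Its arguments: {"type":"object","properties":{"moves":{"type":"array","items":{"type":"object","properties":{"gripper":{"type":"number"},"dx":{"type":"number"},"dy":{"type":"number"},"dz":{"type":"number"},"wx":{"type":"number"},"wy":{"type":"number"},"wz":{"type":"number"}}}},"force":{"type":"number"}},"required":["moves"]}

```bash
ls; mkdir -p pics; python3 - <<'E'
from bench import r
import cv2
o=r.get_obs();print(o)
for n in("scene","top"):
    i=r.camera_info(n);print(n,i)
    cv2.imwrite(f"pics/{n}0.png",r.camera(n)[:,:,::-1])
E
```

```text
pics
{'time': 0.0, 'qpos': array([-1.28697914e+00,  2.76591869e-01,  1.50611741e+00, -1.84696127e-05,
        1.36071867e+00, -1.21013983e-01]), 'qd': array([-5.19656051e-04, -3.67542338e-04,  5.75203976e-04, -4.75547269e-05,
       -2.07225486e-03,  4.35022045e-04]), 'joint_torque': array([-1.93824548e-03, -4.16782665e+01, -2.45806861e+01, -6.32837673e-04,
        1.11604683e-02,  1.15498770e-05]), 'ee_pos': array([ 0.2263173 , -0.52806279,  0.25544773]), 'ee_rot': array([-0.69261067, -0.14280153,  0.69272892, -0.14150912]), 'wrist_force': array([-0.57349208,  0.06503207,  0.39995781]), 'ft_torque': array([-0.02729696, -0.00499891,  0.04437977]), 'width': 0.0854112381012347}
scene {'mtx': array([[416.52724308,   0.        , 277.07347706],
       [  0.        , 416.52724308, 209.75390475],
       [  0.        ,   0.        ,   1.        ]]), 'extrinsics': array([[-0.55110315, -0.83427841, -0.01627443,  0.2392393 ],
       [ 0.65092939, -0.44202676,  0.61717362, -0.31746388],
       [-0.52208835,  0.32953283,  0.78665867, -0.69108262],
       [ 0.        ,  0.        ,  0.        ,  1.        ]])}
top {'mtx': array([[432.91532132,   0.        , 279.48492879],
       [  0.        , 432.91532132, 213.1796993 ],
       [  0.        ,   0.        ,   1.        ]]), 'extrinsics': array([[ 0.01686753, -0.99983808, -0.00626896, -0.0150369 ],
       [ 0.98693944,  0.01564466,  0.16033026, -0.44974148],
       [-0.16020622, -0.00889146,  0.98704352, -0.90124164],
       [ 0.        ,  0.        ,  0.        ,  1.        ]])}
```

View pics/scene0.png

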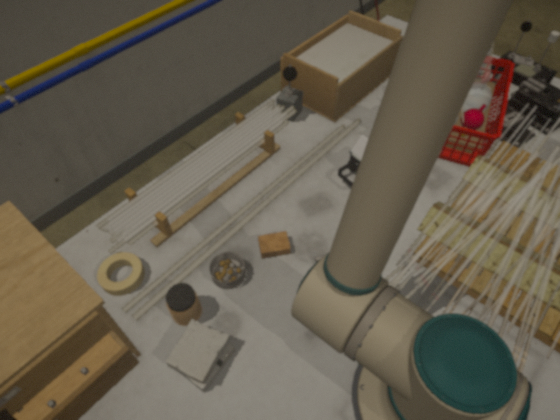

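View pics/top0.png

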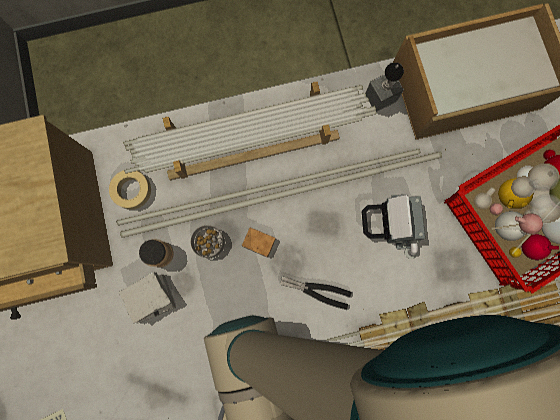

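The box sits at about (400,220) in the top view, with the handle at (372,222) pointing to +y. In the scene view the arm hides it. I'll zoom in.

```bash
cat > h.py <<'E'
import numpy as np,cv2
from bench import r
def ray(n,px):
    i=r.camera_info(n);K=i["mtx"];E=i["extrinsics"]
    d=np.linalg.inv(K)@np.array([px[0],px[1],1.]);d=np.array([d[0],-d[1],-d[2]])
    R=E[:3,:3];return -R.T@E[:3,3],R.T@d
def onz(n,px,z):
    c,d=ray(n,px);return c+d*(z-c[2])/d[2]
def two(p1,p2):
    c1,d1=ray("top",p1);c2,d2=ray("scene",p2)
    t=np.linalg.lstsq(np.c_[d1,-d2],c2-c1,rcond=None)[0]
    a=c1+d1*t[0];b=c2+d2*t[1];return (a+b)/2,np.linalg.norm(a-b)
def proj(n,P):
    i=r.camera_info(n);p=i["extrinsics"]@np.r_[P,1];q=i["mtx"]@np.array([p[0],-p[1],-p[2]]);return q[:2]/q[2]
def snap(n,f,crop=None,k=1):
    im=r.camera(n)[:,:,::-1].copy();cv2.imwrite(f"pics/{f}_full.png",im)
    if crop:
        x,y,w,h=crop;im=cv2.resize(im[y:y+h,x:x+w],None,fx=k,fy=k,interpolation=cv2.INTER_CUBIC)
    cv2.imwrite(f"pics/{f}.png",im)
E
python3 - <<'E'
import cv2
im=cv2.imread("pics/top0.png")[180:270,340:460];cv2.imwrite("pics/topz.png",cv2.resize(im,None,fx=6,fy=6,interpolation=cv2.INTER_CUBIC))
im=cv2.imread("pics/scene0.png")[120:220,320:440];cv2.imwrite("pics/scz.png",cv2.resize(im,None,fx=6,fy=6,interpolation=cv2.INTER_CUBIC))
E
```

```text
(no output)
```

View pics/topz.png

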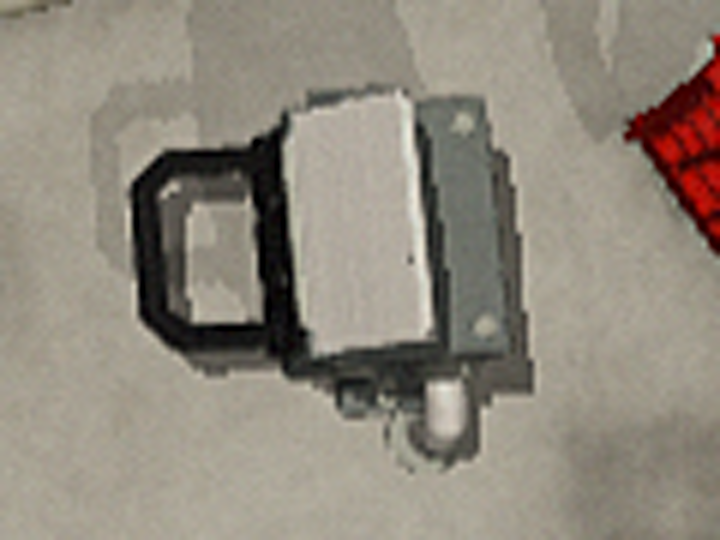

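```bash
python3 - <<'E'
from h import *
np.set_printoptions(precision=4,suppress=True)
f=lambda x,y,z:onz("top",(340+(x+.5)/6-.5,180+(y+.5)/6-.5),z)
P=dict(barA=f(147,190,.028),barB=f(153,315,.028),hA=f(286,112,.057),hB=f(308,352,.057),eA=f(408,95,.092),eB=f(437,340,.092))
for k,v in P.items():print(k,v)
for a,b in(("barA","barB"),("hA","hB"),("eA","eB")):
    d=P[a]-P[b];print(a,np.linalg.norm(d),np.degrees(np.arctan2(d[1],d[0])),(P[a]+P[b])/2)
for n,p in (("cork",(261,242)),("tin",(210,242)),("jar",(155,252))):print(n,onz("top",p,.03))
print(ray("scene",(280,210))[0],ray("top",(280,210))[0])
from scipy.spatial.transform import Rotation as R
print(R.from_quat(r.get_obs()["ee_rot"]).as_matrix())
m=(P["barA"]+P["barB"])/2
print(proj("scene",m),proj("scene",P["eA"]),proj("scene",P["eB"]))
E
```

```text
barA [ 0.4585 -0.1922  0.028 ]
barB [ 0.4127 -0.1937  0.028 ]
hA [ 0.4823 -0.2363  0.057 ]
hB [ 0.3971 -0.2421  0.057 ]
eA [ 0.4818 -0.2695  0.092 ]
eB [ 0.3981 -0.2766  0.092 ]
barA 0.04577114159261609 1.882770765793438 [ 0.4356 -0.193   0.028 ]
hA 0.08543998400399007 3.8278070377388773 [ 0.4397 -0.2392  0.057 ]
eA 0.08406503311344 4.884052048336483 [ 0.4399 -0.273   0.092 ]
cork [0.3873 0.0312 0.03  ]
tin [0.3855 0.1413 0.03  ]
jar [0.362  0.2589 0.03  ]
[-0.0223  0.287   0.7435] [ 0.2997 -0.016   0.9616]
[[-0.0005  0.3938 -0.9192]
 [ 0.0016 -0.9192 -0.3938]
 [-1.     -0.0016 -0.0002]]
[346.3781 179.964 ] [362.6402 135.0273] [390.1595 154.9691]
```

View pics/scz.png

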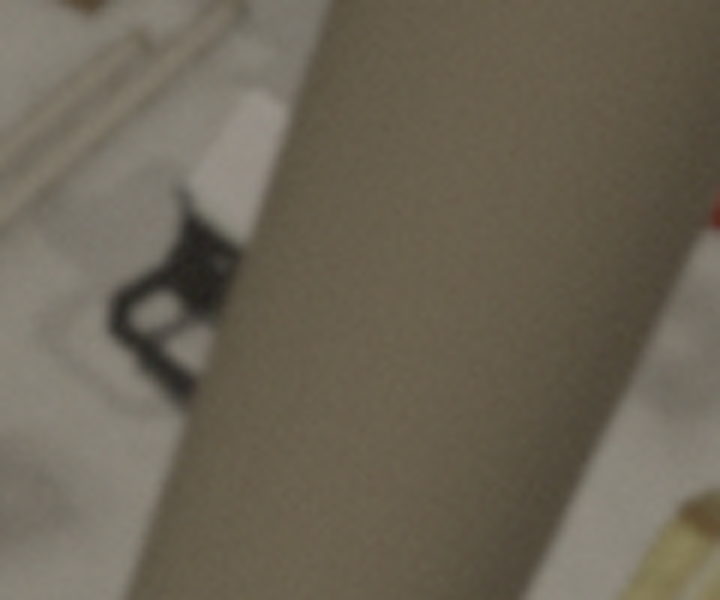

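Handle bar middle is at about (0.436,-0.193), yaw about 4°. The part of the bar visible in the scene view, at about (345.4,180.4), agrees with the projection (346.4,180.0). Moving above it.

Request:
play_rows --moves '[{"wx":9.6,"gripper":0.035},{"wx":9.6},{"dy":-0.053,"dz":-0.039},{"dy":-0.053,"dz":-0.039},{"dy":-0.053,"dz":-0.039},{"dy":-0.053,"dz":-0.039},{"dy":-0.053,"dz":-0.039},{"dy":-0.053,"dz":-0.039},{}]' --force 60

```text
schema error: expected keys gripper, dx, dy, dz, wx, wy, wz
```

```bash
cat > st.py <<'E'
from h import *
from scipy.spatial.transform import Rotation as R
np.set_printoptions(precision=4,suppress=True)
def st(tgt=None):
    o=r.get_obs();M=R.from_quat(o["ee_rot"]).as_matrix()
    print(o["time"],o["ee_pos"],"w",o["width"],"F",o["wrist_force"]);print(M)
    if tgt is not None: print("tool delta",M.T@(np.array(tgt)-o["ee_pos"]))
E
python3 - <<'E'
from st import *
st((.4358,-.1927,.100))
snap("scene","s1",(290,90,150,120),5)
snap("top","t1",(320,160,140,120),5)
E
```

```text
0.1 [ 0.2263 -0.5281  0.2555] w 0.0857367556618227 F [-0.6238  0.7984 -0.2204]
[[-0.0005  0.3938 -0.9192]
 [ 0.0016 -0.9192 -0.3938]
 [-1.     -0.0016 -0.0002]]
tool delta [ 0.156  -0.2256 -0.3246]
```

View pics/s1.png

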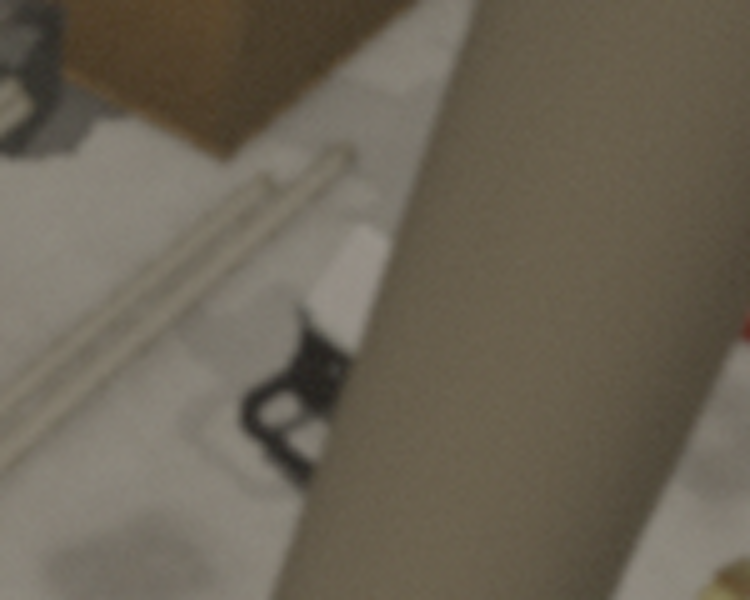

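View pics/t1.png

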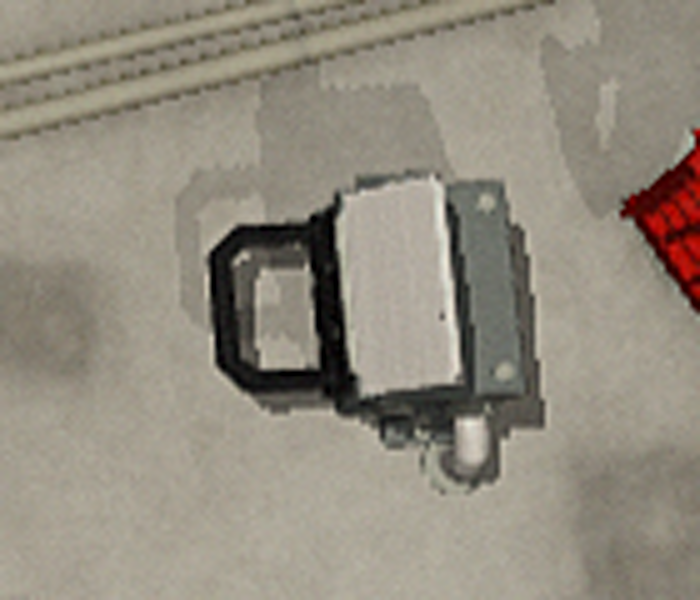

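The call was refused because every key is required. The pictures are unchanged: handle loop in top at about (362-382,221), with its front corner in scene at (339,172).

Request:
play_rows --moves '[{"gripper":0.035,"dx":0,"dy":0,"dz":0,"wx":9.6,"wy":0,"wz":0},{"gripper":0.035,"dx":0,"dy":0,"dz":0,"wx":9.6,"wy":0,"wz":0},{"gripper":0.035,"dx":0,"dy":-0.053,"dz":-0.039,"wx":0,"wy":0,"wz":0},{"gripper":0.035,"dx":0,"dy":-0.053,"dz":-0.039,"wx":0,"wy":0,"wz":0},{"gripper":0.035,"dx":0,"dy":-0.053,"dz":-0.039,"wx":0,"wy":0,"wz":0},{"gripper":0.035,"dx":0,"dy":-0.053,"dz":-0.039,"wx":0,"wy":0,"wz":0},{"gripper":0.035,"dx":0,"dy":-0.053,"dz":-0.039,"wx":0,"wy":0,"wz":0},{"gripper":0.035,"dx":0,"dy":-0.053,"dz":-0.039,"wx":0,"wy":0,"wz":0},{"gripper":0.035,"dx":0,"dy":0,"dz":0,"wx":0,"wy":0,"wz":0}]' --force 60

```text
time: 1.32
ee_pos: [0.4347, -0.2093, 0.2542]
ee_rot: [0.707, 0.02, -0.706, 0.019]
wrist_force: [-0.7, -0.8, -0.5]
width: 0.035
```

```bash
python3 - <<'E'
from st import *
st((.4358,-.1927,.100))
snap("scene","s2",(290,90,150,120),5)
E
```

```text
1.325 [ 0.4347 -0.2093  0.2542] w 0.03500910375558218 F [-0.7384 -0.78   -0.4677]
[[ 0.0016  0.0547 -0.9985]
 [ 0.0023 -0.9985 -0.0547]
 [-1.     -0.0023 -0.0017]]
tool delta [ 0.1542 -0.0162 -0.0018]
```

View pics/s2.png

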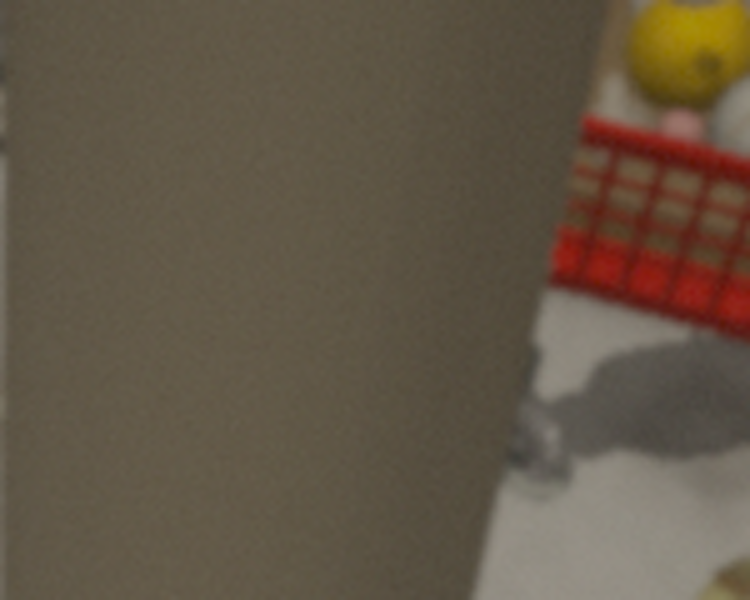

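```bash
python3 - <<'E'
from st import *
g=lambda x,y,o:(o[0]+(x+.5)/6-.5,o[1]+(y+.5)/6-.5)
print(two(g(134,188,(340,180)),g(112,318,(320,120))))
print(two(g(147,195,(340,180)),g(122,320,(320,120))))
print(two(g(406,95,(340,180)),g(258,95,(320,120))))
E
```

```text
(array([ 0.4575, -0.1856,  0.0379]), np.float64(0.0002735214634747942))
(array([ 0.4559, -0.1903,  0.0353]), np.float64(0.0014691930584686745))
(array([ 0.4819, -0.2693,  0.0909]), np.float64(0.0004449311545679134))
```

Request:
play_rows --moves '[{"gripper":0.035,"dx":0.03,"dy":-0.016,"dz":-0.002,"wx":0.9,"wy":0,"wz":0},{"gripper":0.035,"dx":0.045,"dy":0,"dz":0,"wx":0,"wy":0,"wz":0},{"gripper":0.035,"dx":0.045,"dy":0,"dz":0,"wx":0,"wy":0,"wz":0},{"gripper":0.035,"dx":0.03,"dy":0,"dz":0,"wx":0,"wy":0,"wz":0},{"gripper":0.035,"dx":0,"dy":0,"dz":0,"wx":0,"wy":0,"wz":0}]'

```text
time: 2.0
ee_pos: [0.4333, -0.2025, 0.1013]
ee_rot: [0.708, 0.009, -0.706, 0.012]
wrist_force: [1.0, -0.4, -0.9]
width: 0.0349
```

```bash
python3 - <<'E'
from st import *
st((.4358,-.1927,.036))
snap("top","t3",(320,160,140,120),5)
E
```

```text
2.0 [ 0.4333 -0.2025  0.1013] w 0.03494801653108533 F [ 0.9765 -0.3708 -0.854 ]
[[ 0.0021  0.0297 -0.9996]
 [-0.0052 -0.9995 -0.0297]
 [-1.      0.0052 -0.002 ]]
tool delta [ 0.0653 -0.0101 -0.0026]
```

View pics/t3.png

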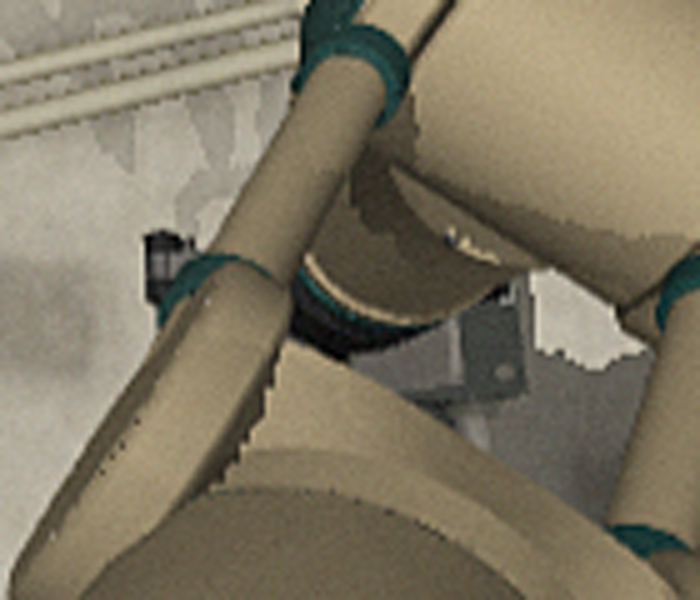

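Request:
play_rows --moves '[{"gripper":0.035,"dx":0,"dy":-0.01,"dz":-0.0025,"wx":-2.4,"wy":0,"wz":0.3},{"gripper":0.035,"dx":0,"dy":0,"dz":0,"wx":0,"wy":0,"wz":0}]'

```text
time: 2.3
ee_pos: [0.4379, -0.1944, 0.105]
ee_rot: [0.71, 0.02, -0.704, 0.031]
wrist_force: [0.4, -0.3, -0.3]
width: 0.035
```

```bash
python3 - <<'E'
from st import *
st((.4358,-.1927,.036))
E
```

```text
2.3 [ 0.4379 -0.1944  0.105 ] w 0.0350322427755541 F [ 0.4417 -0.2507 -0.3317]
[[ 0.009   0.0726 -0.9973]
 [-0.0151 -0.9972 -0.0727]
 [-0.9998  0.0157 -0.0079]]
tool delta [ 0.069  -0.003   0.0025]
```

Request:
play_rows --moves '[{"gripper":0.035,"dx":0.03,"dy":-0.003,"dz":0.0025,"wx":0,"wy":-0.4,"wz":-0.9},{"gripper":0.035,"dx":0.015,"dy":0,"dz":0,"wx":0,"wy":0,"wz":0},{"gripper":0.035,"dx":0,"dy":0,"dz":0,"wx":0,"wy":0,"wz":0}]'

```text
time: 2.68
ee_pos: [0.4386, -0.1934, 0.063]
ee_rot: [0.71, 0.025, -0.704, 0.029]
wrist_force: [0.4, -0.3, 0.9]
width: 0.0352
```

```bash
python3 - <<'E'
from st import *
st((.4358,-.1927,.036))
E
```

```text
2.675 [ 0.4386 -0.1934  0.063 ] w 0.03518882665847549 F [ 0.3575 -0.3168  0.9277]
[[ 0.009   0.0751 -0.9971]
 [-0.0053 -0.9972 -0.0751]
 [-0.9999  0.006  -0.0085]]
tool delta [ 0.0269 -0.001   0.003 ]
```

Tips are at z≈0.038. Going down, then closing.

Request:
play_rows --moves '[{"gripper":0.035,"dx":0.016,"dy":-0.001,"dz":0.002,"wx":0,"wy":-0.4,"wz":-0.3},{"gripper":0.035,"dx":0.01,"dy":0,"dz":0,"wx":0,"wy":0,"wz":0},{"gripper":0.035,"dx":0,"dy":0,"dz":0,"wx":0,"wy":0,"wz":0},{"gripper":0.0,"dx":0,"dy":0,"dz":0,"wx":0,"wy":0,"wz":0},{"gripper":0.0,"dx":0,"dy":0,"dz":0,"wx":0,"wy":0,"wz":0},{"gripper":0.0,"dx":0,"dy":0,"dz":0,"wx":0,"wy":0,"wz":0}]' --force 60

```text
time: 3.42
ee_pos: [0.4383, -0.1917, 0.0384]
ee_rot: [0.708, 0.026, -0.705, 0.027]
wrist_force: [-0.8, 1.0, 3.3]
width: 0.0075
```

```bash
python3 - <<'E'
from st import *
st((.4358,-.1927,.036))
E
```

```text
3.425 [ 0.4383 -0.1917  0.0384] w 0.007501956867077557 F [-0.769   0.9793  3.3209]
[[ 0.0054  0.0748 -0.9972]
 [-0.0006 -0.9972 -0.0748]
 [-1.      0.001  -0.0053]]
tool delta [0.0024 0.0008 0.0025]
```

Request:
play_rows --moves '[{"gripper":0.0,"dx":0,"dy":0,"dz":0,"wx":0,"wy":0,"wz":0}]'

```text
time: 3.55
ee_pos: [0.4383, -0.1917, 0.0384]
ee_rot: [0.708, 0.026, -0.705, 0.027]
wrist_force: [0.7, 1.6, 2.3]
width: 0.0079
```

```bash
python3 - <<'E'
from st import *
st((.4358,-.1927,.036))
snap("top","t4",(320,160,140,120),5)
snap("scene","s4",(290,90,150,120),5)
E
```

```text
3.55 [ 0.4383 -0.1917  0.0384] w 0.007913998939874729 F [0.7415 1.6246 2.3199]
[[ 0.0054  0.0747 -0.9972]
 [-0.0006 -0.9972 -0.0747]
 [-1.      0.001  -0.0053]]
tool delta [0.0024 0.0008 0.0025]
```

View pics/t4.png

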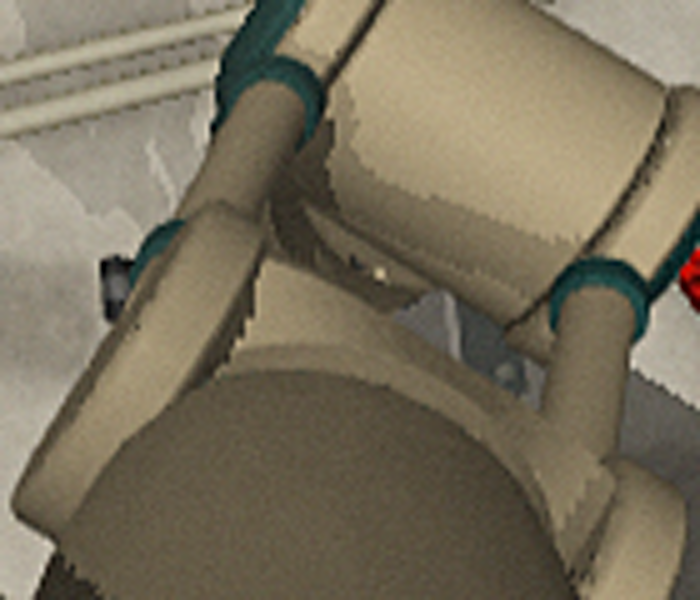

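View pics/s4.png

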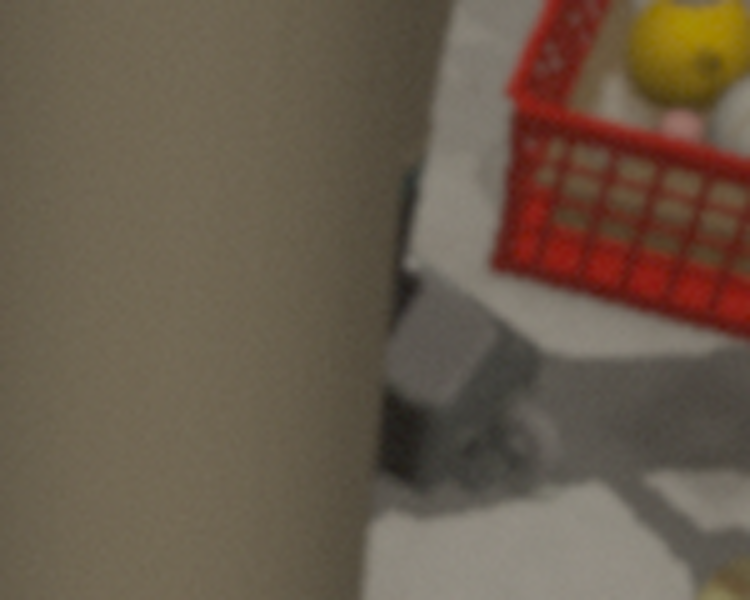

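Both views are blocked by the arm, but the fingers stopped on the bar at about 8 mm. Pulling gently along tool -y.

Request:
play_rows --moves '[{"gripper":0.0,"dx":0,"dy":-0.004,"dz":0,"wx":0,"wy":0,"wz":0},{"gripper":0.0,"dx":0,"dy":-0.005,"dz":0,"wx":0,"wy":0,"wz":0}]' --force 80

```text
time: 3.9
ee_pos: [0.4406, -0.1905, 0.0392]
ee_rot: [0.71, 0.023, -0.703, 0.034]
wrist_force: [-3.7, -16.3, -3.0]
width: 0.0071
```

```bash
python3 - <<'E'
from st import *
st()
E
```

```text
3.9 [ 0.4406 -0.1905  0.0392] w 0.007149191261128575 F [ -3.7039 -16.3001  -2.9747]
[[ 0.0117  0.0802 -0.9967]
 [-0.0162 -0.9966 -0.0804]
 [-0.9998  0.0171 -0.0103]]
```

Request:
play_rows --moves '[{"gripper":0.0,"dx":0,"dy":-0.008,"dz":0.001,"wx":0,"wy":0,"wz":-0.5},{"gripper":0.0,"dx":0,"dy":-0.008,"dz":0,"wx":0,"wy":0,"wz":0}]'

```text
time: 4.15
ee_pos: [0.4393, -0.1807, 0.0391]
ee_rot: [0.711, 0.023, -0.702, 0.036]
wrist_force: [-1.5, -4.2, -2.6]
width: 0.0068
```

```bash
python3 - <<'E'
from st import *
st()
E
```

```text
4.15 [ 0.4393 -0.1807  0.0391] w 0.0068046406063623594 F [-1.5145 -4.2133 -2.6263]
[[ 0.0131  0.0824 -0.9965]
 [-0.018  -0.9964 -0.0826]
 [-0.9998  0.019  -0.0116]]
```

Force fell from 16 to 4 N after 11 mm of travel, so the detent is free. Drawing on.

Request:
play_rows --moves '[{"gripper":0.0,"dx":0,"dy":-0.015,"dz":0,"wx":-0.5,"wy":-0.5,"wz":-0.8},{"gripper":0.0,"dx":0,"dy":-0.015,"dz":0,"wx":0,"wy":0,"wz":0},{"gripper":0.0,"dx":0,"dy":-0.015,"dz":0,"wx":0,"wy":0,"wz":0},{"gripper":0.0,"dx":0,"dy":0,"dz":0,"wx":0,"wy":0,"wz":0}]'

```text
time: 4.65
ee_pos: [0.4335, -0.1337, 0.0376]
ee_rot: [-0.706, -0.031, 0.706, -0.034]
wrist_force: [-0.3, 0.2, -1.4]
width: 0.0069
```

```bash
python3 - <<'E'
from st import *
st()
snap("top","t5",(280,160,180,120),4)
snap("scene","s5",(290,90,150,120),5)
E
```

```text
4.65 [ 0.4335 -0.1337  0.0376] w 0.006921710874555419 F [-0.3429  0.17   -1.3989]
[[ 0.0001  0.091  -0.9958]
 [-0.0045 -0.9958 -0.091 ]
 [-1.      0.0045  0.0003]]
```

View pics/t5.png

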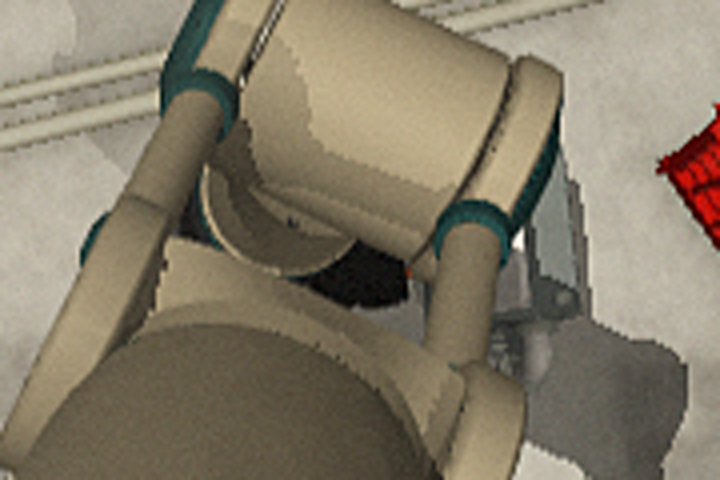

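View pics/s5.png

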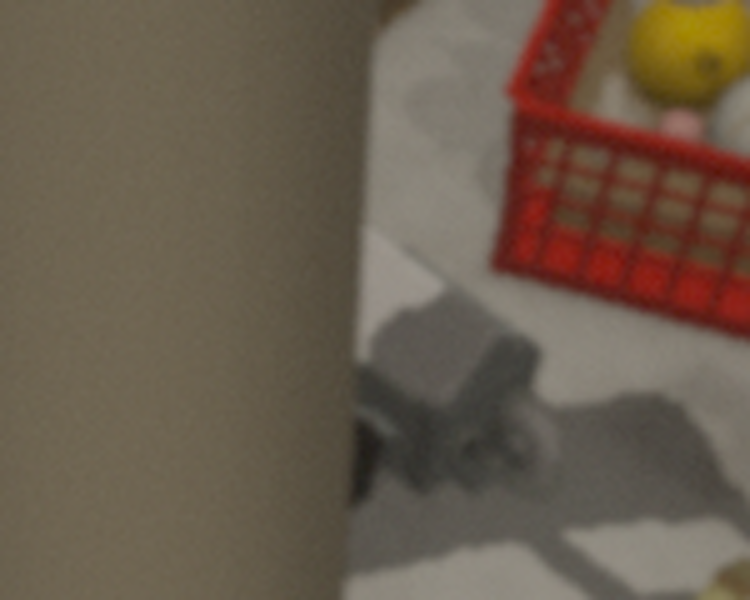

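Request:
play_rows --moves '[{"gripper":0.0,"dx":0,"dy":-0.015,"dz":0,"wx":0,"wy":0,"wz":0},{"gripper":0.0,"dx":0,"dy":-0.02,"dz":0,"wx":0,"wy":0,"wz":0},{"gripper":0.0,"dx":0,"dy":-0.02,"dz":0,"wx":0,"wy":0,"wz":0},{"gripper":0.0,"dx":0.001,"dy":-0.012,"dz":0,"wx":0,"wy":0,"wz":0},{"gripper":0.0,"dx":0.002,"dy":0,"dz":0,"wx":0,"wy":0,"wz":0}]'

```text
time: 5.38
ee_pos: [0.4288, -0.0651, 0.0346]
ee_rot: [0.707, 0.029, -0.705, 0.034]
wrist_force: [-0.3, 3.5, 5.3]
width: 0.007
```

```bash
python3 - <<'E'
from st import *
st()
snap("top","t6",(280,160,180,120),4)
snap("scene","s6",(270,90,170,130),4)
E
```

```text
5.375 [ 0.4288 -0.0651  0.0346] w 0.007049582514358601 F [-0.2624  3.5223  5.2645]
[[ 0.0033  0.0889 -0.996 ]
 [-0.0059 -0.996  -0.0889]
 [-1.      0.0061 -0.0028]]
```

View pics/t6.png

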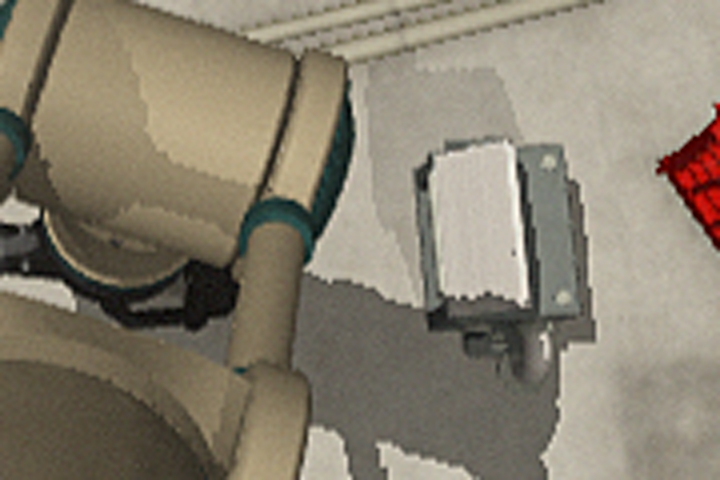

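View pics/s6.png

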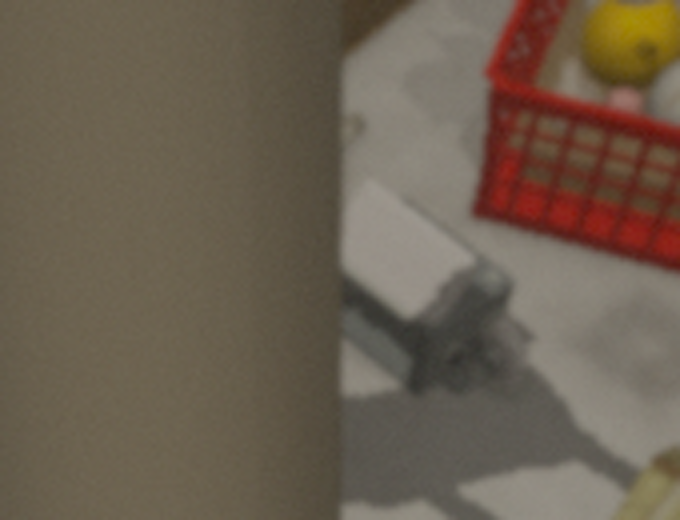

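The block is fully clear of the box and touches the bench (Fz about 5 N). Releasing and lifting.

Request:
play_rows --moves '[{"gripper":0.033,"dx":0,"dy":0,"dz":0,"wx":0,"wy":0,"wz":0},{"gripper":0.033,"dx":0,"dy":0,"dz":0,"wx":0,"wy":0,"wz":0},{"gripper":0.033,"dx":0,"dy":0,"dz":0,"wx":0,"wy":0,"wz":0},{"gripper":0.033,"dx":-0.03,"dy":0,"dz":0,"wx":0,"wy":0,"wz":0},{"gripper":0.033,"dx":-0.04,"dy":0,"dz":0,"wx":0,"wy":0,"wz":0},{"gripper":0.033,"dx":-0.06,"dy":0,"dz":0,"wx":0,"wy":0,"wz":0},{"gripper":0.0,"dx":-0.03,"dy":0,"dz":0,"wx":0,"wy":0,"wz":0},{"gripper":0.0,"dx":0,"dy":0,"dz":0,"wx":0,"wy":0,"wz":0}]'

```text
time: 6.48
ee_pos: [0.4295, -0.0681, 0.1992]
ee_rot: [0.708, 0.027, -0.705, 0.033]
wrist_force: [-0.5, -0.6, -0.3]
width: 0.0004
```

```bash
python3 - <<'E'
from st import *
u=np.array([.067,-.998]);u/=np.linalg.norm(u)   # into box
h=np.array([.4397,-.2392])
for s in(.06,.085): print(s,h+u*(.004+s))
t=h+u*(.004+.065);st((t[0],t[1],.19))
snap("top","t7",(240,160,200,140),4)
snap("scene","s7",(240,110,170,130),4)
E
```

```text
0.06 [ 0.444  -0.3031]
0.085 [ 0.4457 -0.328 ]
6.475 [ 0.4295 -0.0681  0.1992] w 0.00037912775902006484 F [-0.4671 -0.615  -0.3031]
[[ 0.0043  0.0847 -0.9964]
 [-0.0083 -0.9964 -0.0847]
 [-1.      0.0086 -0.0036]]
tool delta [0.0112 0.2403 0.0056]
```

View pics/t7.png

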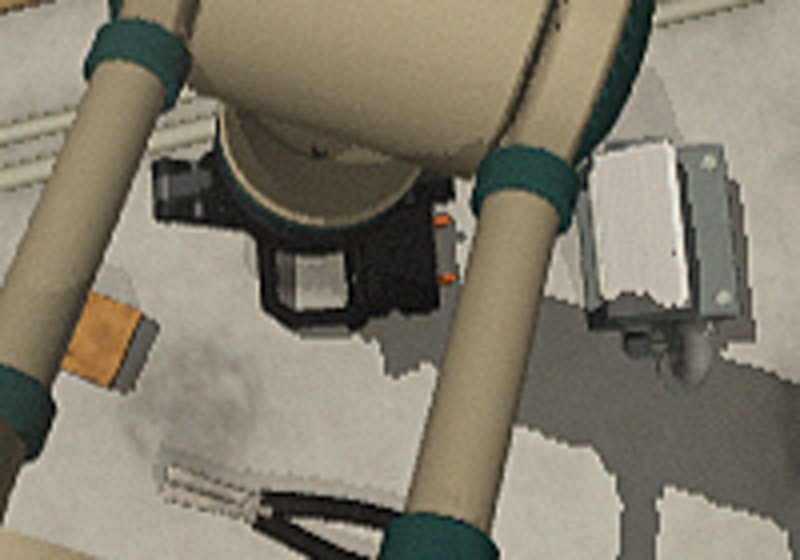

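View pics/s7.png

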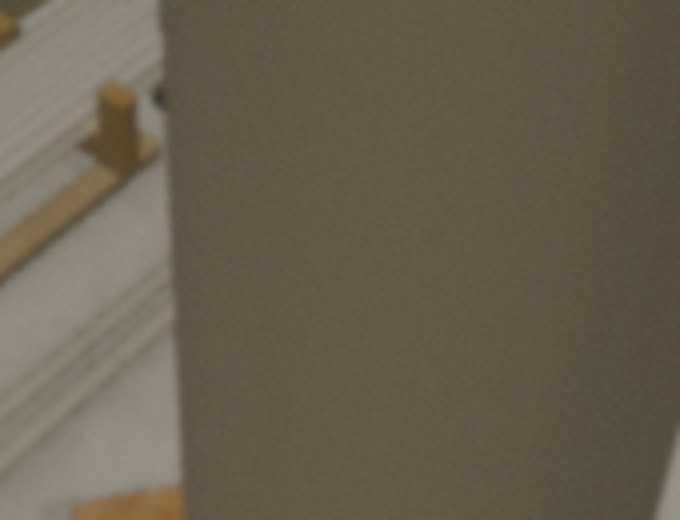

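The block stands upright, with its body at top (340-350,227), 70 mm from the box face. The cork at about (266,244) has not moved. Going behind the cover at height.

Request:
play_rows --moves '[{"gripper":0.0,"dx":0,"dy":0.048,"dz":0.001,"wx":0,"wy":0,"wz":0},{"gripper":0.0,"dx":0,"dy":0.048,"dz":0.001,"wx":0,"wy":0,"wz":0},{"gripper":0.0,"dx":0,"dy":0.048,"dz":0.001,"wx":0,"wy":0,"wz":0},{"gripper":0.0,"dx":0,"dy":0.048,"dz":0.001,"wx":0,"wy":0,"wz":0},{"gripper":0.0,"dx":0,"dy":0.048,"dz":0.001,"wx":0,"wy":0,"wz":0},{"gripper":0.0,"dx":0,"dy":0.01,"dz":0,"wx":0,"wy":0,"wz":0},{"gripper":0.0,"dx":0,"dy":0,"dz":0,"wx":0,"wy":0,"wz":0}]'

```text
time: 7.45
ee_pos: [0.4385, -0.3198, 0.1824]
ee_rot: [-0.699, -0.035, 0.714, -0.026]
wrist_force: [-0.1, 0.5, -0.8]
width: 0.0002
```

```bash
python3 - <<'E'
from st import *
st((.4443,-.308,.103))
snap("top","t8",(320,160,160,120),5)
snap("scene","s8",(270,90,170,130),4)
E
```

```text
7.45 [ 0.4385 -0.3198  0.1824] w 0.0001848510165239636 F [-0.1245  0.5391 -0.818 ]
[[-0.0215  0.0861 -0.9961]
 [ 0.0108 -0.9962 -0.0863]
 [-0.9997 -0.0126  0.0205]]
tool delta [ 0.0794 -0.0103 -0.0084]
```

View pics/t8.png

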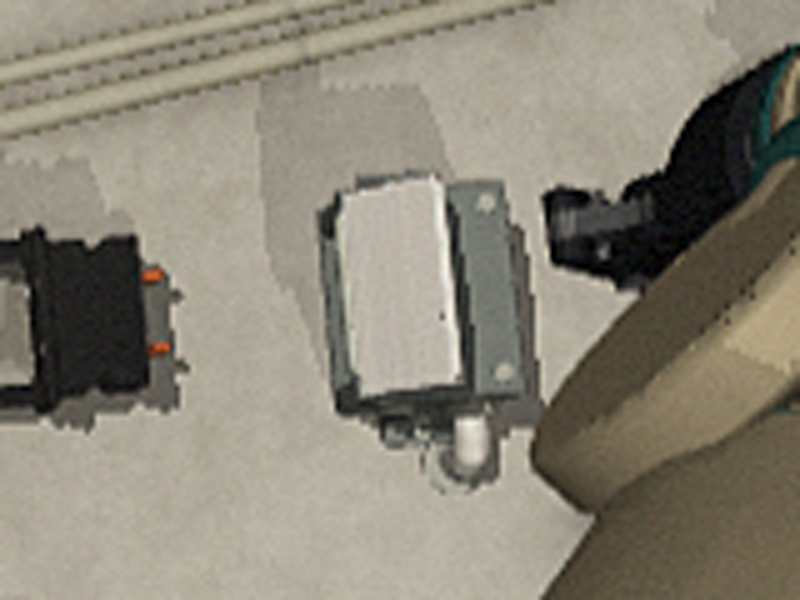

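View pics/s8.png

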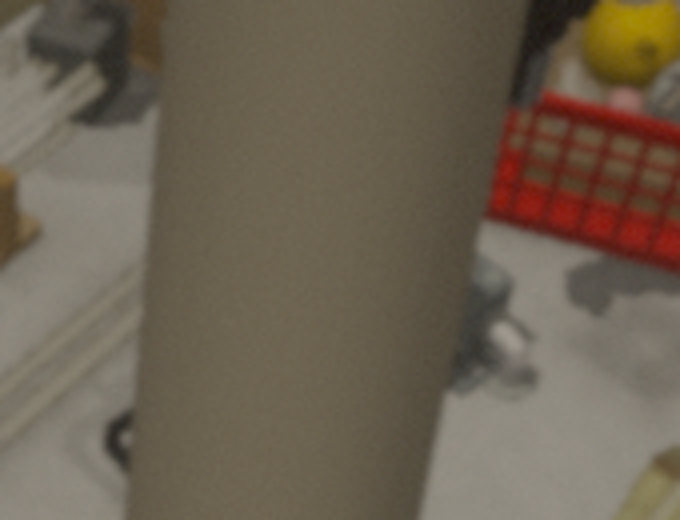

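Request:
play_rows --moves '[{"gripper":0.0,"dx":0.035,"dy":-0.008,"dz":-0.006,"wx":0,"wy":1.0,"wz":0.6},{"gripper":0.0,"dx":0.035,"dy":0,"dz":0,"wx":0,"wy":0,"wz":0},{"gripper":0.0,"dx":0,"dy":0,"dz":0,"wx":0,"wy":0,"wz":0}]'

```text
time: 7.92
ee_pos: [0.4434, -0.3051, 0.1123]
ee_rot: [-0.706, -0.033, 0.707, -0.032]
wrist_force: [-0.5, -0.0, -0.8]
width: -0.0
```

```bash
python3 - <<'E'
from st import *
st((.4443,-.308,.103))
E
```

```text
7.925 [ 0.4434 -0.3051  0.1123] w -3.261685333898519e-05 F [-0.5227 -0.0228 -0.8499]
[[-0.0014  0.0918 -0.9958]
 [ 0.002  -0.9958 -0.0918]
 [-1.     -0.0021  0.0013]]
tool delta [ 0.0093  0.003  -0.0007]
```

Request:
play_rows --moves '[{"gripper":0.0,"dx":0.009,"dy":0.002,"dz":0,"wx":0,"wy":0,"wz":0},{"gripper":0.0,"dx":0,"dy":-0.008,"dz":0,"wx":0,"wy":0,"wz":0},{"gripper":0.0,"dx":0,"dy":-0.012,"dz":0,"wx":0,"wy":0,"wz":0},{"gripper":0.0,"dx":0,"dy":-0.012,"dz":0,"wx":0,"wy":0,"wz":0},{"gripper":0.0,"dx":0,"dy":0,"dz":0,"wx":0,"wy":0,"wz":0}]'

```text
time: 8.55
ee_pos: [0.4441, -0.2814, 0.1117]
ee_rot: [0.709, 0.027, -0.703, 0.042]
wrist_force: [0.2, 0.4, -0.4]
width: -0.0003
```

```bash
python3 - <<'E'
from st import *
st()
snap("top","t9",(320,160,160,120),5)
E
```

```text
8.55 [ 0.4441 -0.2814  0.1117] w -0.00025319793901337485 F [ 0.2143  0.3815 -0.3598]
[[ 0.009   0.0982 -0.9951]
 [-0.0209 -0.9949 -0.0984]
 [-0.9997  0.0217 -0.0069]]
```

View pics/t9.png

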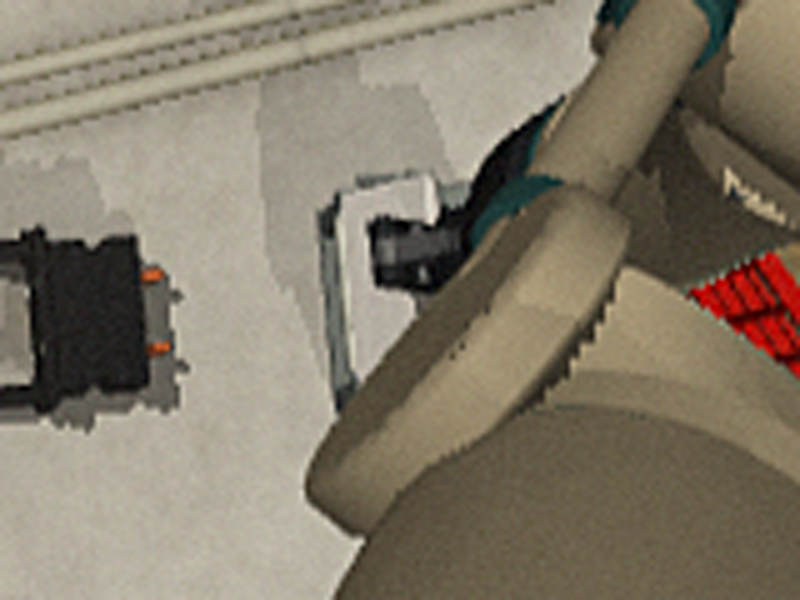

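The arm rose, leaving the tips too high at 87 mm. The cover looks unmoved (its edge is at top (407,196)). Backing off and lowering.

Request:
play_rows --moves '[{"gripper":0.0,"dx":0,"dy":0.024,"dz":0,"wx":0,"wy":-0.4,"wz":-1.2},{"gripper":0.0,"dx":0.012,"dy":0,"dz":0,"wx":0,"wy":0,"wz":0},{"gripper":0.0,"dx":0,"dy":0,"dz":0,"wx":0,"wy":0,"wz":0}]'

```text
time: 8.98
ee_pos: [0.4462, -0.3026, 0.0998]
ee_rot: [0.706, 0.036, -0.706, 0.034]
wrist_force: [-0.7, -0.6, 0.0]
width: 0.0001
```

```bash
python3 - <<'E'
from st import *
st((.443,-.306,.1))
E
```

```text
8.975 [ 0.4462 -0.3026  0.0998] w 7.512989883056256e-05 F [-0.6972 -0.5565  0.0017]
[[ 0.      0.098  -0.9952]
 [ 0.0029 -0.9952 -0.098 ]
 [-1.     -0.0029 -0.0003]]
tool delta [-0.0002  0.003   0.0035]
```

Request:
play_rows --moves '[{"gripper":0.0,"dx":0,"dy":-0.01,"dz":0,"wx":0,"wy":0,"wz":0},{"gripper":0.0,"dx":0.001,"dy":-0.01,"dz":0,"wx":0,"wy":0,"wz":-0.4},{"gripper":0.0,"dx":0.001,"dy":-0.01,"dz":0,"wx":0,"wy":0,"wz":-0.4},{"gripper":0.0,"dx":0.001,"dy":-0.01,"dz":0,"wx":0,"wy":0,"wz":-0.4},{"gripper":0.0,"dx":0,"dy":0,"dz":0,"wx":0,"wy":0,"wz":0}]'

```text
time: 9.6
ee_pos: [0.441, -0.2568, 0.0968]
ee_rot: [-0.705, -0.045, 0.707, -0.025]
wrist_force: [0.6, -1.4, -0.6]
width: -0.0
```

```bash
python3 - <<'E'
from st import *
st()
snap("top","t10",(320,160,160,120),5)
E
```

```text
9.6 [ 0.441  -0.2568  0.0968] w -2.737838099697657e-05 F [ 0.5854 -1.4214 -0.6204]
[[-0.0038  0.0997 -0.995 ]
 [ 0.0277 -0.9946 -0.0997]
 [-0.9996 -0.0279  0.001 ]]
```

View pics/t10.png

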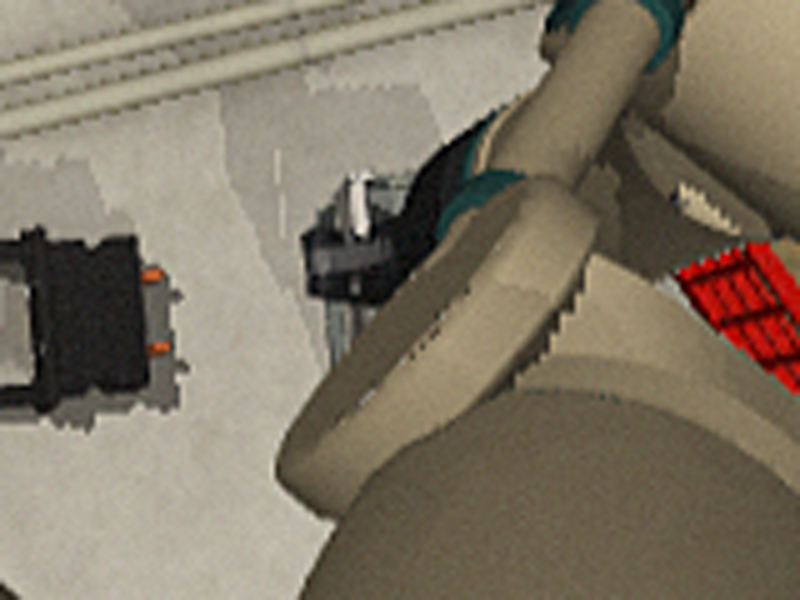

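The cover is now nearly upright (at top (392,200)). Pushing on past the vertical.

Request:
play_rows --moves '[{"gripper":0.0,"dx":-0.003,"dy":-0.012,"dz":0,"wx":0,"wy":0,"wz":0.8},{"gripper":0.0,"dx":0,"dy":-0.012,"dz":0,"wx":0,"wy":0,"wz":0},{"gripper":0.0,"dx":0,"dy":-0.01,"dz":0,"wx":0,"wy":0,"wz":0},{"gripper":0.0,"dx":0,"dy":0,"dz":0,"wx":0,"wy":0,"wz":0}]'

```text
time: 10.15
ee_pos: [0.4376, -0.2211, 0.1009]
ee_rot: [-0.706, -0.04, 0.707, -0.031]
wrist_force: [-0.1, -0.4, -0.1]
width: -0.0004
```

```bash
python3 - <<'E'
from st import *
st()
snap("top","t11",(320,160,160,120),5)
E
```

```text
10.15 [ 0.4376 -0.2211  0.1009] w -0.0003613012320758182 F [-0.066 -0.376 -0.143]
[[-0.0017  0.0993 -0.9951]
 [ 0.0124 -0.995  -0.0993]
 [-0.9999 -0.0125  0.0004]]
```

View pics/t11.png

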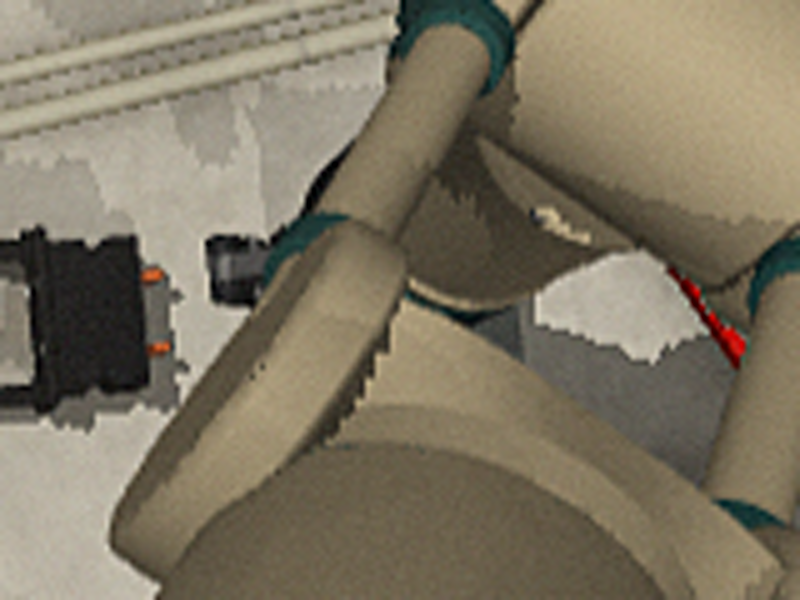

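Request:
play_rows --moves '[{"gripper":0.0,"dx":-0.05,"dy":0,"dz":0,"wx":0,"wy":0,"wz":0},{"gripper":0.0,"dx":-0.06,"dy":0,"dz":0,"wx":0,"wy":0,"wz":0},{"gripper":0.0,"dx":0,"dy":0.06,"dz":0.03,"wx":0,"wy":0,"wz":0},{"gripper":0.0,"dx":0,"dy":0.06,"dz":0.04,"wx":0,"wy":0,"wz":0},{"gripper":0.0,"dx":0,"dy":0.06,"dz":0.04,"wx":0,"wy":0,"wz":0},{"gripper":0.0,"dx":0,"dy":0.06,"dz":0.04,"wx":0,"wy":0,"wz":0},{"gripper":0.0,"dx":0,"dy":0.06,"dz":0.04,"wx":0,"wy":0,"wz":0},{"gripper":0.0,"dx":0,"dy":0.04,"dz":0.04,"wx":0,"wy":0,"wz":0},{"gripper":0.0,"dx":0,"dy":0,"dz":0,"wx":0,"wy":0,"wz":0}]'

```text
time: 11.32
ee_pos: [0.2612, -0.5564, 0.2109]
ee_rot: [0.707, 0.037, -0.705, 0.035]
wrist_force: [1.3, 1.1, 0.5]
width: -0.0003
```

```bash
python3 - <<'E'
from st import *
st()
snap("top","t12",(240,160,200,120),4)
snap("scene","s12",(250,100,190,140),4)
E
```

```text
11.325 [ 0.2612 -0.5564  0.2109] w -0.0002901728571915621 F [1.3144 1.0825 0.4777]
[[ 0.0029  0.1014 -0.9948]
 [ 0.0029 -0.9948 -0.1014]
 [-1.     -0.0026 -0.0031]]
```

View pics/t12.png

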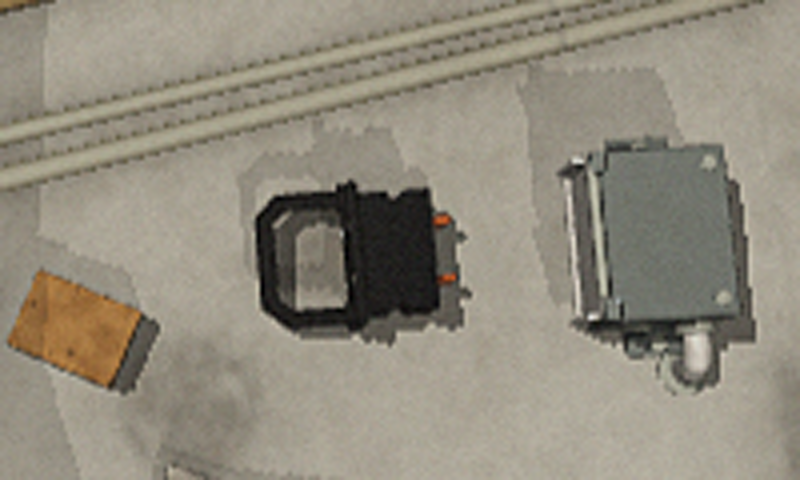

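View pics/s12.png

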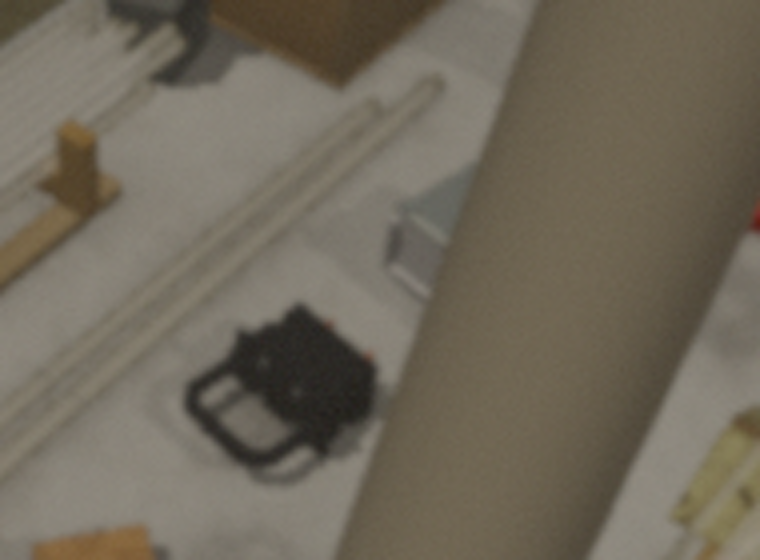

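View pics/t12_full.png

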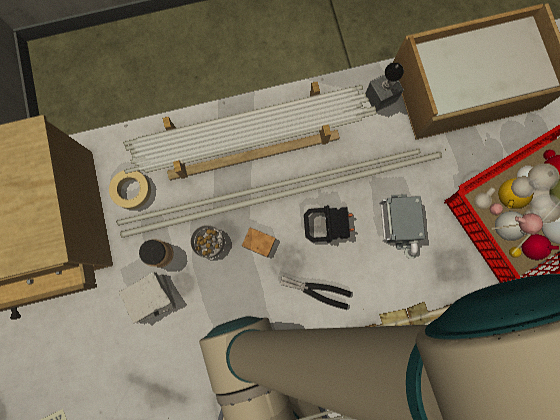

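The cover has come down over the socket (top (380-390,222)). The block is upright, and the cork, tin and jar look unmoved. I'll let it settle, then check the shut angle.

Request:
play_rows --moves '[{"gripper":0.0,"dx":0,"dy":0,"dz":0,"wx":0,"wy":0,"wz":0},{"gripper":0.0,"dx":0,"dy":0,"dz":0,"wx":0,"wy":0,"wz":0},{"gripper":0.0,"dx":0,"dy":0,"dz":0,"wx":0,"wy":0,"wz":0},{"gripper":0.0,"dx":0,"dy":0,"dz":0,"wx":0,"wy":0,"wz":0},{"gripper":0.0,"dx":0,"dy":0,"dz":0,"wx":0,"wy":0,"wz":0},{"gripper":0.0,"dx":0,"dy":0,"dz":0,"wx":0,"wy":0,"wz":0},{"gripper":0.0,"dx":0,"dy":0,"dz":0,"wx":0,"wy":0,"wz":0},{"gripper":0.0,"dx":0,"dy":0,"dz":0,"wx":0,"wy":0,"wz":0}]'

```text
time: 12.42
ee_pos: [0.267, -0.549, 0.2118]
ee_rot: [0.708, 0.041, -0.704, 0.037]
wrist_force: [-0.1, 0.5, 0.3]
width: -0.0001
```

```bash
python3 - <<'E'
from st import *
snap("top","t13",(370,190,70,60),10)
a=cv2.imread("pics/t13_full.png").astype(int);b=cv2.imread("pics/t12_full.png").astype(int)
print("diff box",np.abs(a-b)[190:250,370:435].max(axis=2).mean(),(np.abs(a-b).max(axis=2)[190:250,370:435]>40).sum())
h=np.array([.4397,-.2392]);v=np.array([.998,.067]);u=np.array([.067,-.998])
for ang in(0,.14,.3):
  for q in(-.043,0,.043):
    p=h+v*q-u*.047*np.sin(ang);P=np.r_[p,.057-.047*np.cos(ang)]
    x=proj("top",P);H=proj("top",np.r_[h+v*q,.057]);print(ang,q,(x-[370,190])*10+4.5,(H-[370,190])*10+4.5)
a0=cv2.imread("pics/top0.png").astype(int)
print("bystander diff",(np.abs(a-a0).max(axis=2)[215:280,120:282]>50).sum())
E
```

```text
diff box 4.778717948717949 0
0 -0.043 [160.9113 510.3793] [213.8368 488.416 ]
0 0 [143.5492 317.1482] [195.1929 285.5356]
0 0.043 [126.4351 126.6762] [176.8287  85.6982]
0.14 -0.043 [131.6341 511.6843] [213.8368 488.416 ]
0.14 0 [114.4742 318.3499] [195.1929 285.5356]
0.14 0.043 [ 97.5595 127.7774] [176.8287  85.6982]
0.3 -0.043 [100.0107 512.6463] [213.8368 488.416 ]
0.3 0 [ 83.0494 318.9755] [195.1929 285.5356]
0.3 0.043 [ 66.3309 128.0762] [176.8287  85.6982]
bystander diff 0
```

View pics/t13.png

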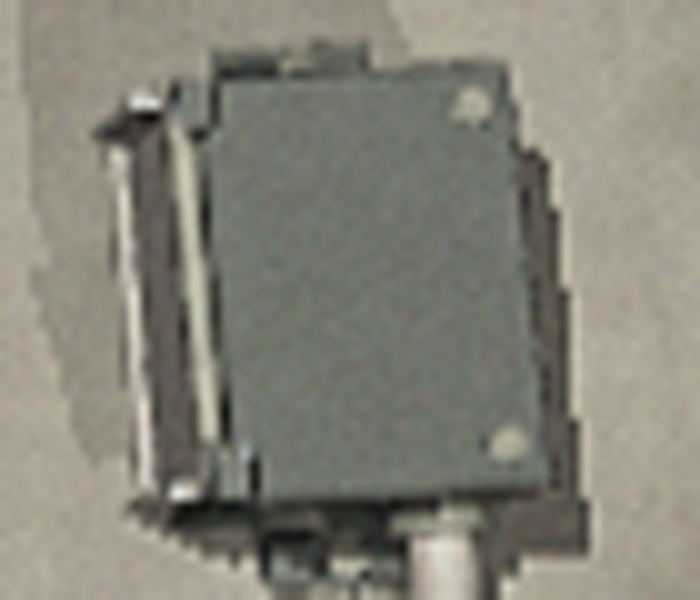

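```bash
python3 - <<'E'
from st import *
p=two((370+(118-4.5)/10,190+(140-4.5)/10),(250+(393-1.5)/4,100+(266-1.5)/4));print("edge end",p)
q=two((370+(175-4.5)/10,190+(110-4.5)/10),(250+(400-1.5)/4,100+(215-1.5)/4));print("hinge end",q)
u=np.array([.067,-.998]);h=np.array([.4397,-.2392])
d=-(p[0][:2]-h)@u;print("fwd of hinge",d,"ang",np.arctan2(d,.057-p[0][2]))
c=lambda x,y:(240+(x-1.5)/4,160+(y-1.5)/4)
print("bar mid",onz("top",c(266,260),.024),"block rear",onz("top",c(437,250),.042))
E
```

```text
edge end (array([ 0.4785, -0.2341,  0.0132]), np.float64(0.0012987549452635572))
hinge end (array([ 0.4786, -0.2355,  0.0547]), np.float64(0.0023168109744253667))
fwd of hinge 0.0024676766545813243 ang 0.05621770499760154
bar mid [ 0.4275 -0.0662  0.024 ] block rear [ 0.4319 -0.1567  0.042 ]
```

```bash
python3 -c "
from bench import r
print(r.close_job())"
```

```text
the job is handed in; nothing more can be done
None
```

The pull-out block is out and standing on the bench, and the cover hangs shut over the empty socket. The job was handed in at about 12.5 s. It reported no verdict, so success rests on my own last checks.

**What I did:** I gripped the handle bar and pulled. The detent let go at about 16 N. I drew the block about 127 mm out, lowered it and released it. I then pushed the cover past upright from behind with closed fingers and let it fall. It took two tries, because the fingers came in too high on the first.

**Last checks:**
- **Block:** it looks upright in both views. The handle bar is at about (0.428, -0.066), and the rear of the body is about 85 mm in front of the box face.
- **Cover:** its free edge sits 1.5 to 2.5 mm in front of the hinge line, so it is about 0.03 to 0.06 rad from fully shut (0.14 allowed). It was still between pictures 1 s apart.
- **Bystanders:** the top view shows no change around the jar, tin and cork.
- **Robot:** the arm is clear of everything.

**What disagreed or went unseen:**
- **Handle height:** my two-view measurement, made with the arm hiding part of the handle, gave about 35 mm against the stated 28 mm. I aimed the grasp at 30 mm, and it held.
- **Gripper reading:** the fingers showed 7 to 8 mm on the 10 mm bar.
- **Blocked views:** the arm hid the grip itself from both cameras, so I judged the pull from the wrist force and the block coming along.

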